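Open the demonstration distribution board by its sunk release button

ROBOT

A 6-joint arm with a two-finger parallel gripper is mounted at the origin on the work surface. World frame = base frame: x ahead of the robot, y to its left, z up, the work surface at z = 0. Lengths are in mm, angles in rad, forces in N, time in s.
With the tool pointing down it reaches from about 350 to 975 mm from the base axis. Payload 7.1 kg.
Tool frame: the origin (TCP) lies between the finger pads; the fingertips stand 17 mm ahead of it and the grasp point (between the pads) lies 2 mm behind it (tip_reach is the y of the fingertips in the tool frame, in mm); y points along the fingers, x is the direction in which the jaws open and shut, and the axes are right-handed (so a half turn about y gives the same grasp; the last joint's range is limited). The gripper opens to 88 mm and grips with 3 to 60 N. Pads are 20 mm wide; open, the fingers measure 115 mm over their backs; the gripper's body (75 mm by 178 mm) begins 61 mm behind the grasp point.
Start: joints at [1.114, 0.423, 1.63, -0, 1.089, -0.019], TCP at [264.935, 566.052, 239.675] pointing down, gripper open.
Joint ranges: [-3, 3], [-0.9, 2.11], [0.09, 2.58], [-1.31, 4.45], [0.11, 2.69], [-2.54, 2.54]. Speed limits (rad/s): [2.39, 2.39, 3.01, 3.14, 3.14, 3.14].

INTERFACE

Orientations are given as a rotation vector (axis times angle).
In Python, from workcell import get_obs, get_image, camera_model, close_job, silhouettes, tip_of, tip_reach gives the robot as it stands. The module is installed in compiled form; this text tells all that it offers.
- The arm moves only by the tool arm_command, never from a script. Its argument "targets" is a list of rows, each a list of 4 numbers: the shift along the tool's x, y, z in mm, then the turn about the tool's y in rad. A call has 1 to 20 rows; each row shifts and turns the commanded pose from where the row before left it, along the tool's axes as they then stand; what a row does not reach is not made up. A row lasts 1/12 s, in which the tool goes at most 41.7 mm and 7.16 degrees, less where a joint would pass 70% of its speed; a pose out of reach is approached as far as the arm can. A call is refused whole if a number of a shift passes 41.7 or a number of a turn 0.125, either way. A call with a gripper value outside its range is refused whole. "gripper" is the opening in per cent of the stroke, from 0 (shut) to 100 (fully open), set as the call begins (left out, the last holds). The fingers move at their own pace and stop on an object; the grip force is fixed at half the most. Time passes only in rows, so rows that do not move let the fingers close. It gives the time, the measured TCP pose, the force and the opening at its end, in the units of the state.
- get_obs(): the state, without advancing time (a new reading comes with each control period).
- get_image(name): name is "scene" or "top"; returns the picture (400x640x3 uint8, blue, green, red); there is no depth.
- camera_model(name): a dict with "mtx" (3x3 intrinsics, pixels), "dist" ([k1, k2, p1, p2, k3] as OpenCV has them; the pictures are not rectified), "position" and "orientation" of the camera in the world. Camera axes: x right, y up, looking along -z (the intrinsics and any distortion apply to the point x, -y, -z); pixel columns grow to the right and rows downward; lengths in mm; the calibration is good to about 2 mm. A picture is of the moment at which its call begins. camera_model takes no time and is no camera call.
- close_job(): hands the job in, once; it reports no verdict.
Trained networks look in the newest picture that a camera, given by its name, has taken for a name from the list of things; names that differ only in an ending like _2 or _b are one class to them, and where a whole thing is asked for, a point or a joint stands for the part that bears it (a point fixed in the world has none). Each returns a list of dicts, best first, with "conf" (0 to 1); they miss things now and then, are a little off and sometimes report something else, mostly with a low value. They report only what shows in the picture. A call takes as long as a camera call.
- silhouettes(camera, thing): "pixels" (400x640 bool, what is visible of it) and "at" ([column, row] in pixels, amid what is visible of it).
- tip_of(camera, thing): "at" ([column, row] in pixels: a listed point, or the origin of a listed thing).
The state is a dict: "t": time; "qpos": joint angles; "qvel": joint speeds; "joint_torque": joint torques, N m; "ee_pos": TCP position; "orientation": TCP orientation; "ft_force": force on the tool from outside, world axes, zero at the start; "moment": the same for the moment, N m; "width": finger opening in mm.
Only numpy, scipy, OpenCV 4.12 (cv2) and the standard library are available. Lean on these libraries where they do the work, as an engineer would, in place of code of your own. Each camera call takes 0.05 s, during which the arm holds its last target. There are 200 camera calls.

TASK

The smoked door of the electrical enclosure on the counter is latched shut. Feel lightly along the white strip in front of the door for the sunk release button, press it in with the fingertips until the door springs ajar, then let go and take the hand clear, leaving the door resting ajar on its spring. Do not force the door or press hard on the enclosure, and do not pick up or shift anything else on the counter.

Things in the scene. Friction and masses are not known exactly. Their poses are not given: they have to be found in the camera images.
- enclosure: white plastic distribution board on its back, 370 mm wide (its y), 240 mm (its x), screwed to a wooden board 410 x 270 x 12 mm; fixed. Origin: centre of the board's underside, on the counter. Its flat front faces up, 112 mm above the counter: latch strip on the -x side, towards the robot, then the smoked see-through door, 300 mm wide, hinged on the far (+x) side. Nothing on it is higher
- strip_mid (a point): middle of the latch strip, on its top surface; axes as the enclosure's. The strip is a flat rigid white band, 370 mm along y and 51 mm along x; the infill along its middle lies 0.6 mm lower. The release button is sunk in it, centred on the line x = 0 of this point, anywhere within 50 mm to either side (y) of this point: its place differs between units and must be felt or seen
- release_button (a joint): travel of the release button, a light grey pad 50 mm along y by 32 mm along x, its face 2 to 3 mm below the strip's: 0 out, 0.005 (m) fully in, straight down. Sprung: yields from about 2 N, is fully in at about 6 N, comes out again when let go. The door is freed at about 0.0035
- door_edge (a point): middle of the door's free edge, top side; with the door shut it is 31 mm to the +x side of the strip's centre line. Springing ajar it rises about 30 mm; the door turns with joint door
- door (a joint): angle of the smoked door: 0 shut and latched, growing (rad) as its edge by the strip rises; once freed a spring lifts it in under a second to about 0.2 (ajar), where it rests
- spare_breaker: bystander: light grey two-pole circuit breaker, 85 x 36 x 72 mm, beside the enclosure's left (+y) end; origin at its underside
- tape_measure: bystander: yellow and black tape measure, 68 x 36 x 66 mm, beside the enclosure's left end; origin at its underside
- screwdriver: bystander: screwdriver with an orange handle, 200 mm long, lying beside the enclosure's right (-y) end; origin at its underside
- tint_bottle: bystander: yellow tinter bottle, 52 mm across, 130 mm high, beside the enclosure's right end; origin at its underside
- cable_gland: bystander: grey plastic cable gland, 30 mm across, 32 mm high, standing in front of the enclosure; origin at its underside
- paint_tin: bystander: blue-labelled paint tin, 100 mm across, 120 mm high, on the left of the counter; origin at its underside
- small_carton: bystander: small white carton, 120 x 75 x 55 mm, on the right of the counter; origin at its underside

How it is judged:
By the outcome, as a careful person would: the job done as asked, in the order asked, and still so for the second after the job is handed in, with the robot touching nothing.
It also fails if it takes over 48 s, if anything falls off the work surface, if the arm or the gripper's body presses on something with over 40 N, if the wrist force passes 120 N, or if a joint passes its speed limit or range.

## Working session

There is one attempt and no reset: what is moved stays moved. The work goes in short steps, Python scripts to look and compute and a tool call to move; the robot and the scene stay as the last step left them, time stands still between calls to the robot, and variables do not carry over. Pictures are saved under pics/ and viewed, about 8 in all and at most 12, crops included, and the job is handed in when it is done.

Besides the shell and the picture viewer there is one more tool, called after "Call:" by a JSON object that holds its "fn" and its "kwargs". arm_command: Moves the arm, as the interface text tells. Its arguments: {"type":"object","properties":{"targets":{"type":"array","items":{"type":"array","items":{"type":"number"}}},"gripper":{"type":"number"}},"required":["targets"]}

```bash
mkdir -p pics; cat > h.py <<'E'
import numpy as np, cv2
from scipy.spatial.transform import Rotation as R
from workcell import *
def cam(n):
    m=camera_model(n); o=np.array(m["orientation"],float)
    r=o if o.shape==(3,3) else (R.from_rotvec(o).as_matrix() if o.size==3 else R.from_quat(o).as_matrix())
    return np.array(m["mtx"]),np.array(m["dist"]),np.array(m["position"],float),r
def ray(n,px):
    K,d,p,r=cam(n); u=cv2.undistortPoints(np.array([[px]],float),K,d)[0,0]
    return p,r@np.array([u[0],-u[1],-1])
def onz(n,px,z):
    p,v=ray(n,px); return p+v*(z-p[2])/v[2]
def proj(n,P):
    K,d,p,r=cam(n); c=(np.atleast_2d(P)-p)@r; c=c*[1,-1,-1]
    return cv2.projectPoints(c,np.zeros(3),np.zeros(3),K,d)[0][:,0]
def tri(a,b):
    (p,v),(q,w)=a,b
    s=np.linalg.lstsq(np.c_[v,-w],q-p,rcond=None)[0]
    A,B=p+v*s[0],q+w*s[1]; return (A+B)/2,np.linalg.norm(A-B)
E
python3 - <<'E'
from h import *
for n in("scene","top"):
    cv2.imwrite(f"pics/{n}0.png",get_image(n)); print(n,camera_model(n))
o=get_obs(); print(o, tip_reach)
for t in("strip_mid","door_edge","enclosure","release_button"):
    rs=[]
    for n in("scene","top"):
        l=tip_of(n,t) if t!="release_button" else silhouettes(n,t)
        for d in l[:2]: print(t,n,np.round(d["at"],1),round(d["conf"],2),np.round(onz(n,d["at"],112 if t!="enclosure" else 0),1))
        if l: rs.append(ray(n,l[0]["at"]))
    if len(rs)==2: print(t,tri(*rs))
E
```

```text
scene {'mtx': array([[503.96636476,   0.        , 320.58065188],
       [  0.        , 503.96636476, 202.59831157],
       [  0.        ,   0.        ,   1.        ]]), 'dist': array([0.03431911, 0.        , 0.        , 0.        , 0.        ]), 'position': array([1443.84452673, -501.9785979 , 1070.88511667]), 'orientation': array([0.71693276, 0.42502544, 0.99931069])}
top {'mtx': array([[433.21037545,   0.        , 323.07799036],
       [  0.        , 433.21037545, 202.18100926],
       [  0.        ,   0.        ,   1.        ]]), 'dist': array([-0.06392829,  0.        ,  0.        ,  0.        ,  0.        ]), 'position': array([ 508.01325573,    8.04447987, 1351.05062678]), 'orientation': array([ 0.02760563, -0.06848862, -1.57526556])}
{'t': 0.1, 'qpos': array([ 1.11400330e+00,  4.23756412e-01,  1.63058547e+00, -6.26830310e-06,
        1.08860499e+00, -1.89441478e-02]), 'qvel': array([ 0.00083953, -0.00272836, -0.0027481 , -0.00094808, -0.00131138,
       -0.0002845 ]), 'joint_torque': array([-4.23932051e-04, -5.45611382e+01, -2.74325180e+01,  6.43790164e-02,
        1.87388639e-
[... 592 characters left out ...]
.8 -57.8 112. ]
door_edge top [335.6 235.3] 0.89 [488.9 -59.6 112. ]
door_edge (array([489.15226833, -59.04586277, 113.65121056]), np.float64(1.1495626113485269))
enclosure scene [311.4 227.4] 0.72 [562.4 -43.7   0. ]
enclosure scene [375.6 191.9] 0.38 [528.7 201.5   0. ]
enclosure top [330.8 212.7] 0.88 [557.6 -51.3   0. ]
enclosure (array([ 5.59797712e+02, -4.73734896e+01, -4.40084584e-01]), np.float64(8.960224125168345))
release_button scene [290.3 183.7] 0.67 [477.1 -63.1 112. ]
release_button top [333.8 242.1] 0.7 [469.5 -54.4 112. ]
release_button top [333.6 208.7] 0.22 [564.9 -54.5 112. ]
release_button (array([468.23190483, -56.7528782 , 102.12918791]), np.float64(4.266143699959338))
```

```bash
python3 - <<'E'
import cv2,numpy as np
t=cv2.imread("pics/top0.png"); s=cv2.imread("pics/scene0.png")
cv2.imwrite("pics/both0.png",np.vstack([t[100:330,120:520],s[60:310,150:550]]).copy())
a=cv2.resize(t[222:262,250:420],None,fx=4.6,fy=4.6,interpolation=cv2.INTER_CUBIC)
b=cv2.resize(s[120:260,200:400],None,fx=3,fy=3,interpolation=cv2.INTER_CUBIC)[:380]
def eq(x): return cv2.convertScaleAbs(x,alpha=1)
w=max(a.shape[1],b.shape[1]); p=lambda x:cv2.copyMakeBorder(x,0,0,0,w-x.shape[1],0)
cv2.imwrite("pics/crop0.png",np.vstack([p(a),p(b)]))
E
```

```text
(no output)
```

View pics/both0.png

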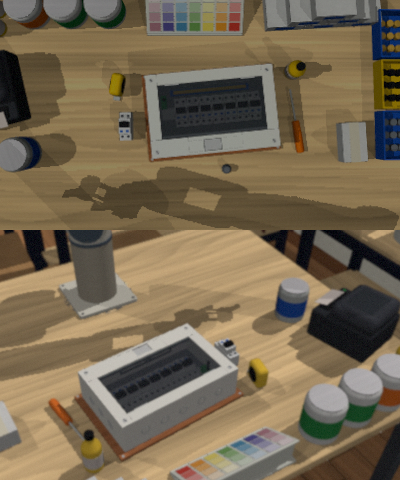

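View pics/crop0.png

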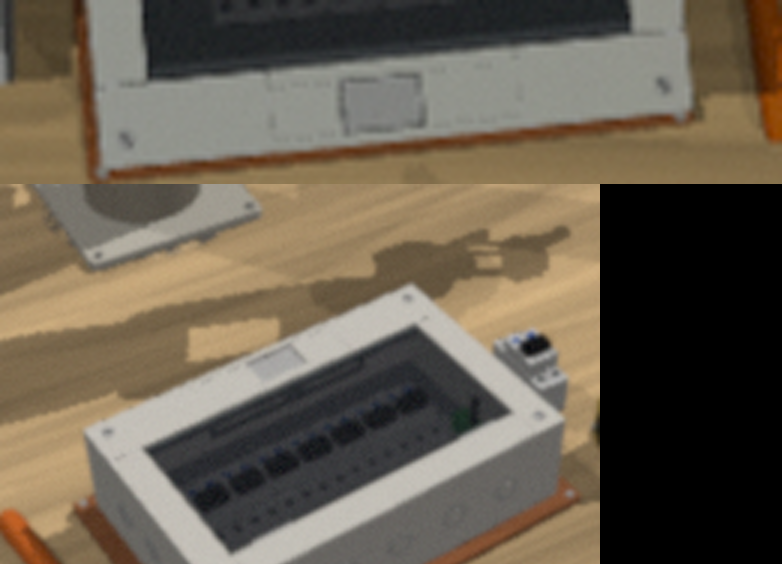

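The enclosure is shut. The grey button shows at about (333, 244) in the top view and (292, 179) in the scene view. The nearest loose item is the gland, in front of the strip. Next I'll work out the button position, the enclosure yaw and the move.

```bash
python3 - <<'E'
from h import *
t=(250+382/4.6-.4,222+102/4.6-.4); s=(200+276/3-.3,120+177/3-.3)
print(tri(ray("top",t),ray("scene",s)), onz("top",t,110),onz("scene",s,110))
a=onz("top",(250+98/4.6,222+172/4.6),112); b=onz("top",(250+688/4.6,222+118/4.6),112)
print(a,b,"y-axis dir",(a-b)/np.linalg.norm(a-b), np.linalg.norm(a-b))
y=(a-b)/np.linalg.norm(a-b); x=np.array([y[1],-y[0],0])
m=(a+b)/2; print("strip mid est",m+x*25.5)
o=get_obs(); M=R.from_rotvec(o["orientation"]).as_matrix(); print(M)
jx=M[:,0]
for sg in(1,-1):
    # turn about tool y by th: x' = cos x - sin z
    tgt=sg*y; th=np.arctan2(-(tgt@M[:,2]),tgt@jx); print("turn",sg,th)
P=(onz("top",t,110)+onz("scene",s,110))/2
print("shift tool", (P+[0,0,150-110]-o["ee_pos"])@M)
E
```

```text
(array([464.62756803, -51.40095312, 116.14299449]), np.float64(1.2967763618060877)) [464.71485651 -51.11858365 110.        ] [457.9858318  -49.06101589 110.        ]
[421.61825676 123.64595709 112.        ] [ 452.14985275 -243.16086268  112.        ] y-axis dir [-0.08294932  0.99655377  0.        ] 368.0752930866171
strip mid est [462.2961758  -57.64224509 112.        ]
[[ 4.23957692e-01 -2.84566586e-06 -9.05681995e-01]
 [ 9.05681992e-01 -7.78664034e-05  4.23957691e-01]
 [-7.17286414e-05 -9.99999997e-01 -3.04347923e-05]]
turn 1 -0.5208554625229722
turn -1 2.620737191066821
shift tool [-474.7247914    89.70594778 -439.08167212]
```

Call:
{"fn": "arm_command", "kwargs": {"targets": [[-29.7,2.5,-27.4,0],[-29.7,2.5,-27.4,0],[-29.7,2.5,-27.4,0],[-29.7,2.5,-27.4,0],[-29.7,2.5,-27.4,0],[-29.7,2.5,-27.4,0],[-29.7,2.5,-27.4,0],[-29.7,2.5,-27.4,0],[-29.7,2.5,-27.4,0],[-29.7,2.5,-27.4,0],[-29.7,2.5,-27.4,0],[-29.7,2.5,-27.4,0],[-29.7,2.5,-27.4,0],[-29.7,2.5,-27.4,0],[-29.7,2.5,-27.4,0],[-29.7,2.5,-27.4,0],[0,0,0,-0.12],[0,0,0,-0.12],[0,0,0,-0.12],[0,0,0,-0.12]], "gripper": 0}}

```text
t: 2.17
ee_pos: [460.6, -50.8, 199.7]
orientation: [-1.187, -1.244, 1.244]
ft_force: [-0.2, -0.5, -0.3]
width: 0.7
```

Call:
{"fn": "arm_command", "kwargs": {"targets": [[0,5,0,-0.04],[0,5,0,0],[0,0,0,0],[0,0,0,0]]}}

```text
t: 2.5
ee_pos: [460.3, -50.1, 189.4]
orientation: [-1.169, -1.268, 1.269]
ft_force: [0.1, -0.2, -0.8]
width: 0.6
```

```bash
python3 - <<'E'
from h import *
o=get_obs(); M=R.from_rotvec(o["orientation"]).as_matrix(); print(o["ee_pos"],o["width"],o["ft_force"],o["t"]); print(M.round(3))
P=np.array([463,-50.5,0]); print("shift",(P-o["ee_pos"])@M)
s=get_image("scene"); t=get_image("top")
print(proj("scene",[P+[0,0,110],o["ee_pos"]-[0,0,17]]),proj("top",[P+[0,0,110],o["ee_pos"]-[0,0,17]]))
a=cv2.resize(t[190:290,260:420],None,fx=3,fy=3); b=cv2.resize(s[110:240,220:380],None,fx=3,fy=3)
cv2.imwrite("pics/above.png",np.hstack([a[:300,:400],b[:300,:400]]))
for n in ("scene","top"):
    for d in silhouettes(n,"release_button")[:1]: print(n,d["at"],d["conf"],onz(n,d["at"],110))
E
```

```text
[460.28508004 -50.10281458 189.41099953] 0.5642220845955673 [ 0.0536197  -0.17421048 -0.78330665] 2.5
[[-0.081 -0.001 -0.997]
 [ 0.997  0.    -0.081]
 [ 0.    -1.     0.001]]
shift [ -0.64467972 189.40871491  -2.82460502]
[[292.04593138 179.87962055]
 [290.73733496 162.48068222]] [[332.43139194 244.37724716]
 [333.381855   246.21055365]]
```

View pics/above.png

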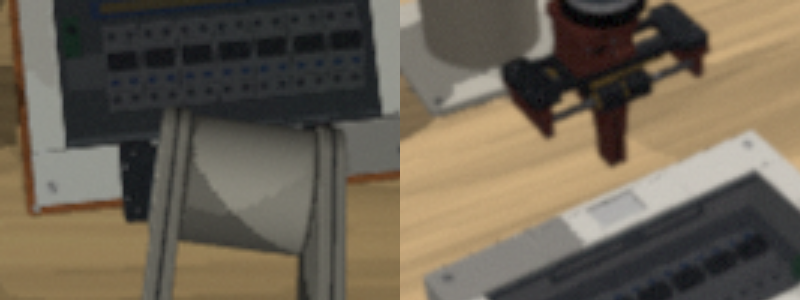

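The fingertip appears at about (291, 164) in the scene view, close to its projection. I'll descend to about 10 mm above the button and look again.

Call:
{"fn": "arm_command", "kwargs": {"targets": [[0,10,-1,0],[0,10,-1,0],[0,10,0,0],[0,10,0,0],[0,8,0,0],[0,0,0,0],[0,0,0,0]]}}

```text
t: 3.28
ee_pos: [462.0, -50.0, 140.8]
orientation: [-1.168, -1.268, 1.27]
ft_force: [0.2, 0.4, 1.1]
width: 0.2
```

```bash
python3 - <<'E'
from h import *
o=get_obs(); print(o["ee_pos"],o["ft_force"],o["t"])
s=get_image("scene")
tip=o["ee_pos"]-[0,0,17]
y=np.array([-.083,.9966,0]);x=np.array([.9966,.083,0])
c=[tip+a*y+b*x for a,b in((-13.5,-10),(-13.5,10),(13.5,10),(13.5,-10))]
print((proj("scene",c)-[250,140])*8)
B=np.array([462,-50.5,109.5]);c=[B+a*y+b*x for a,b in((-25,-16),(-25,16),(25,16),(25,-16))]
print((proj("scene",c)-[250,140])*8)
cv2.imwrite("pics/near.png",cv2.resize(s[140:210,250:340],None,fx=8,fy=8,interpolation=cv2.INTER_CUBIC))
E
```

```text
[462.00903266 -49.95950352 140.84831594] [0.18134926 0.40635079 1.08039523] 3.2833
[[287.59359834 286.59934716]
 [317.05217932 317.58888822]
 [381.91608917 289.02654694]
 [352.14836579 258.50306005]]
[[252.09143395 320.08275322]
 [298.69566096 370.04942989]
 [418.15992588 316.83091821]
 [370.65170159 268.23779153]]
```

View pics/near.png

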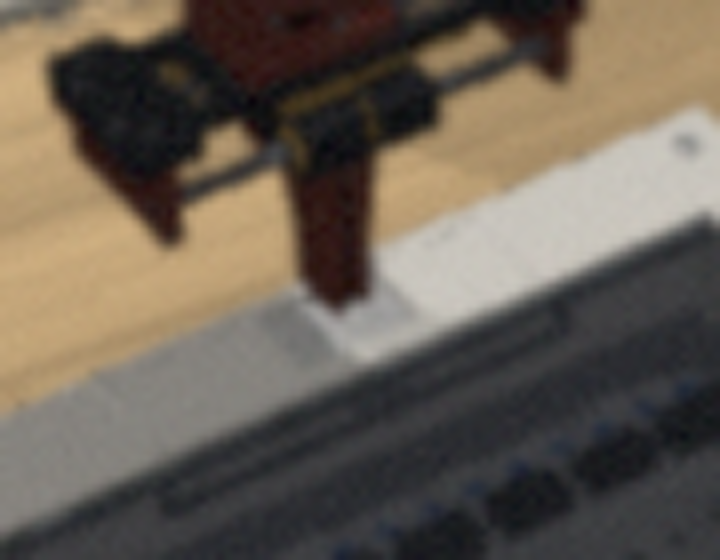

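The tip is centred over the button, whose corners match the prediction at about (415, 315) in the crop. I'll go down gently and watch the force.

Call:
{"fn": "arm_command", "kwargs": {"targets": [[0,3,0,0],[0,3,0,0],[0,2,0,0],[0,2,0,0],[0,0,0,0]]}}

```text
t: 3.75
ee_pos: [462.3, -50.0, 131.4]
orientation: [-1.169, -1.269, 1.27]
ft_force: [-0.4, 0.4, -0.2]
width: 0.6
```

Call:
{"fn": "arm_command", "kwargs": {"targets": [[0,1,0,0],[0,1,0,0],[0,0,0,0]]}}

```text
t: 4.0
ee_pos: [462.5, -50.0, 129.6]
orientation: [-1.169, -1.269, 1.27]
ft_force: [0.1, 0.2, 0.2]
width: 0.4
```

Call:
{"fn": "arm_command", "kwargs": {"targets": [[0,1,0,0],[0,0,0,0]]}}

```text
t: 4.17
ee_pos: [462.5, -50.0, 128.6]
orientation: [-1.169, -1.269, 1.27]
ft_force: [0.8, -0.1, 0.3]
width: 0.2
```

Call:
{"fn": "arm_command", "kwargs": {"targets": [[0,1,0,0],[0,0,0,0]]}}

```text
t: 4.33
ee_pos: [462.5, -50.0, 127.6]
orientation: [-1.169, -1.269, 1.27]
ft_force: [-0.8, -1.1, 0.8]
width: 0.9
```

Call:
{"fn": "arm_command", "kwargs": {"targets": [[0,1,0,0],[0,0,0,0]]}}

```text
t: 4.5
ee_pos: [462.6, -50.0, 126.7]
orientation: [-1.169, -1.27, 1.269]
ft_force: [0.2, 0.1, 0.5]
width: 0.5
```

Call:
{"fn": "arm_command", "kwargs": {"targets": [[0,1,0,0],[0,0,0,0]]}}

```text
t: 4.67
ee_pos: [462.6, -50.0, 125.7]
orientation: [-1.169, -1.27, 1.269]
ft_force: [-1.0, -0.2, 2.8]
width: 0.4
```

Contact came with the tip near z = 109, which is the button face. I'll press on.

Call:
{"fn": "arm_command", "kwargs": {"targets": [[0,1,0,0],[0,0,0,0]]}}

```text
t: 4.83
ee_pos: [462.6, -50.0, 124.7]
orientation: [-1.169, -1.27, 1.269]
ft_force: [-1.1, 1.1, 3.3]
width: 0.6
```

Call:
{"fn": "arm_command", "kwargs": {"targets": [[0,1,0,0],[0,0,0,0]]}}

```text
t: 5.0
ee_pos: [462.6, -50.0, 123.7]
orientation: [-1.169, -1.27, 1.269]
ft_force: [-0.5, 0.1, 3.7]
width: 0.3
```

Call:
{"fn": "arm_command", "kwargs": {"targets": [[0,1,0,0],[0,0,0,0]]}}

```text
t: 5.17
ee_pos: [462.6, -50.0, 122.6]
orientation: [-1.169, -1.27, 1.269]
ft_force: [-0.7, -0.6, 3.4]
width: 0.4
```

```bash
python3 - <<'E'
from h import *
s=get_image("scene"); cv2.imwrite("pics/press.png",cv2.resize(s[120:230,200:360],None,fx=5,fy=5,interpolation=cv2.INTER_CUBIC))
for d in tip_of("scene","door_edge")[:2]: print(d)
E
```

```text
{'at': [293.6, 182.1], 'conf': 0.59}
```

View pics/press.png

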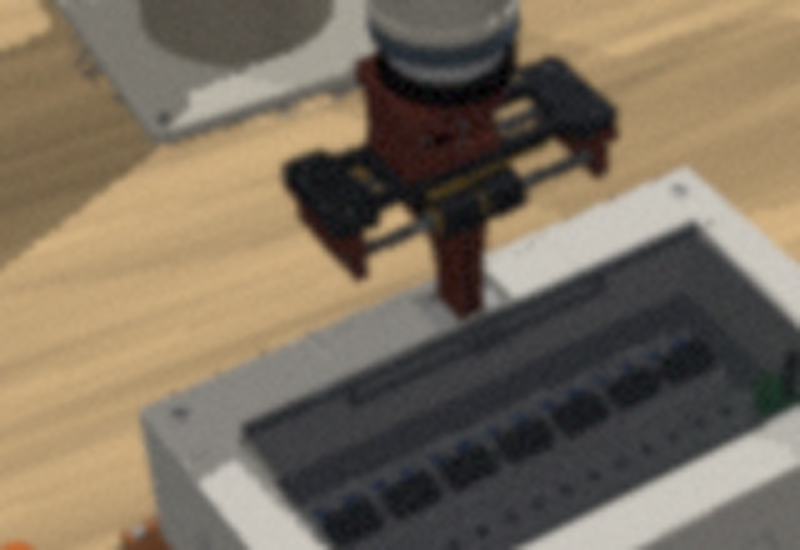

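The finger is in the button recess and the door still looks shut. I'll press a little further.

Call:
{"fn": "arm_command", "kwargs": {"targets": [[0,0.7,0,0],[0,0,0,0]]}}

```text
t: 5.43
ee_pos: [462.9, -50.1, 122.1]
orientation: [-1.17, -1.27, 1.269]
ft_force: [-0.1, 0.7, 0.8]
width: 0.2
```

Call:
{"fn": "arm_command", "kwargs": {"targets": [[0,0.6,0,0],[0,0,0,0],[0,0,0,0],[0,0,0,0]]}}

```text
t: 5.77
ee_pos: [464.1, -50.2, 122.4]
orientation: [-1.172, -1.272, 1.268]
ft_force: [0.4, -0.7, 9.8]
width: 0.7
```

```bash
python3 - <<'E'
from h import *
s=get_image("scene"); cv2.imwrite("pics/press2.png",cv2.resize(s[120:230,200:360],None,fx=5,fy=5,interpolation=cv2.INTER_CUBIC))
p=cv2.imread("pics/press.png"); q=cv2.imread("pics/press2.png"); print("diff in door",cv2.absdiff(p,q)[330:520,350:650].mean())
for d in tip_of("scene","door_edge")[:2]: print(d)
E
```

```text
diff in door 4.788766081871345
{'at': [294.2, 178.8], 'conf': 0.61}
{'at': [308.6, 228.2], 'conf': 0.35}
```

View pics/press2.png

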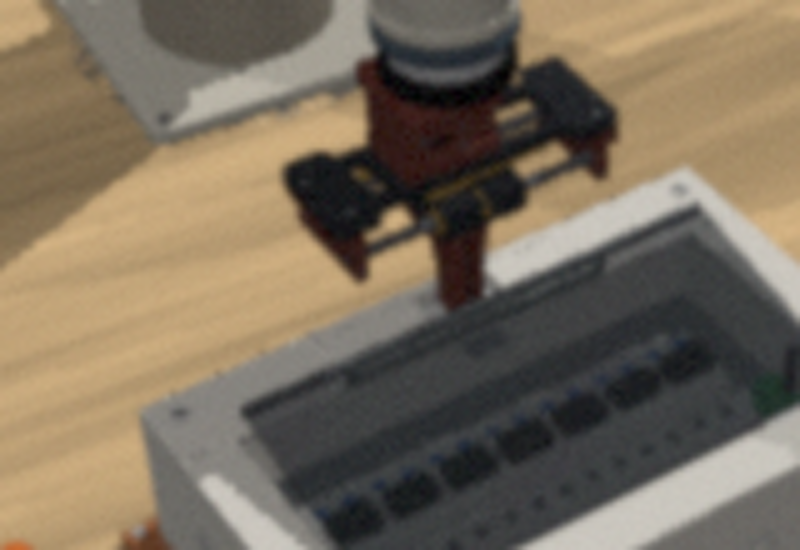

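The door has sprung up: its edge at the strip has lifted and the inside shows below it. I'll let go straight up, then move away from the door.

Call:
{"fn": "arm_command", "kwargs": {"targets": [[0,-1,0,0],[0,-2,0,0],[0,-3,0,0],[0,-6,0,0],[0,-10,0,0],[0,-15,0,0],[0,-20,0,0],[0,-25,0,0],[0,-25,0,0],[0,-25,5,0],[0,-10,15,0],[0,0,15,0],[35,0,0,0],[40,0,0,0],[40,0,0,0],[40,0,0,0],[40,0,0,0],[40,0,0,0],[0,0,0,0],[0,0,0,0]]}}

```text
t: 7.53
ee_pos: [407.6, 182.9, 263.7]
orientation: [-1.167, -1.273, 1.273]
ft_force: [0.3, -0.7, -0.5]
width: 0.5
```

```bash
python3 - <<'E'
from h import *
s=get_image("scene"); t=get_image("top"); z=cv2.imread("pics/top0.png")
o=get_obs(); print(o["ee_pos"],o["ft_force"],o["t"])
a=cv2.resize(s[90:290,160:420],None,fx=1.5,fy=1.5); b=cv2.resize(t[130:330,220:480],None,fx=1.5,fy=1.5)
cv2.imwrite("pics/end.png",np.hstack([a,b]))
r=[]
for n in("scene","top"):
    l=tip_of(n,"door_edge"); print(n,l[:2]); 
    if l: r.append(ray(n,l[0]["at"]))
if len(r)==2: print(tri(*r))
E
```

```text
[407.91050885 180.79241124 263.51309173] [-0.54634651  0.08654338 -1.34045155] 7.6333
scene [{'at': [291.7, 174.9], 'conf': 0.85}]
top [{'at': [335.8, 232.4], 'conf': 0.68}, {'at': [411.6, 169.3], 'conf': 0.29}]
(array([495.68737372, -61.29342338, 158.37495464]), np.float64(8.02846276946546))
```

View pics/end.png

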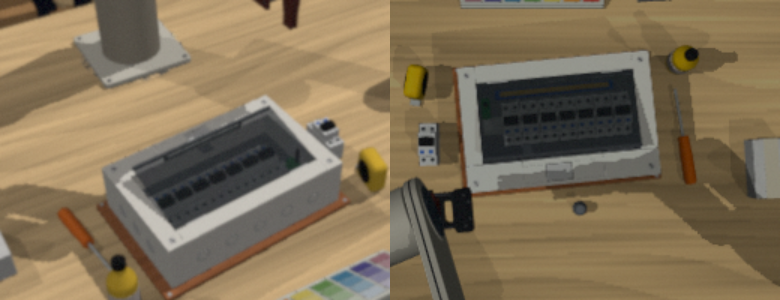

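The door stands ajar, with its edge about 10 px higher in the scene view than when shut. The hand is clear and the loose items look unmoved. I'll wait a second, re-check the door and hand in.

Call:
{"fn": "arm_command", "kwargs": {"targets": [[0,0,0,0],[0,0,0,0],[0,0,0,0],[0,0,0,0],[0,0,0,0],[0,0,0,0],[0,0,0,0],[0,0,0,0],[0,0,0,0],[0,0,0,0],[0,0,0,0],[0,0,0,0]]}}

```text
t: 8.73
ee_pos: [408.3, 181.4, 263.4]
orientation: [-1.169, -1.27, 1.27]
ft_force: [-0.0, -0.0, 0.2]
width: 0.6
```

```bash
python3 - <<'E'
from h import *
get_image("scene"); l=tip_of("scene","door_edge"); print(l[:1], get_obs()["ft_force"])
if l and l[0]["at"][1]<179: print(close_job())
E
```

```text
[{'at': [295.6, 180.1], 'conf': 0.97}] [ 0.16706775 -0.47235349 -0.32625394]
```

The reading is now 180.1, against 174.9 before, so I'm not handing in yet. I'll check it against the projected geometry and the picture.

```bash
python3 - <<'E'
from h import *
print(proj("scene",[[489,-58,112],[492,-58,142]]),proj("top",[[489,-58,112],[492,-58,142]]))
s=get_image("scene"); t=get_image("top")
for n in("scene","top"):
    print(n,[(d["at"],d["conf"]) for d in tip_of(n,"door_edge")[:2]])
s0=cv2.imread("pics/scene0.png")
f=lambda x:cv2.resize(x[130:230,210:340],None,fx=3,fy=3,interpolation=cv2.INTER_CUBIC)
cv2.imwrite("pics/fin.png",np.hstack([f(s0),f(s)]))
E
```

```text
[[293.82614259 185.57355411]
 [293.86922315 178.22026357]] [[335.02428558 235.25413001]
 [335.59059303 234.3374555 ]]
scene [([293.0, 179.7], 0.65)]
top [([337.5, 233.4], 0.74)]
```

View pics/fin.png

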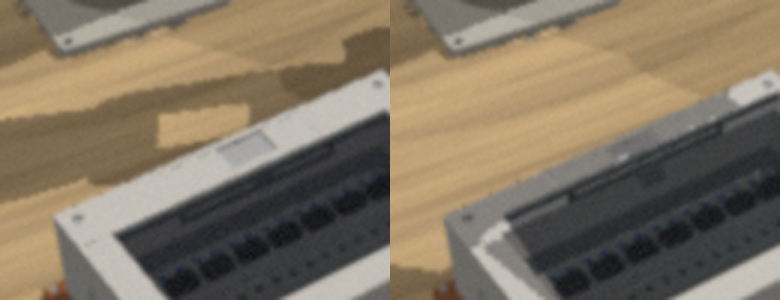

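With a 30 mm rise the edge should project to row 178.2, against 185.6 when shut. The detections at 179.7 and 180.1 fit that, and the picture shows the door ajar (right) against shut (left).

```bash
python3 -c "
from workcell import *
print(close_job())"
```

```text
the job is handed in; nothing more can be done
None
```

The door is sprung ajar and resting there, the hand is clear of everything, and the job is handed in at about 9 s of the 48 s allowed.

- **Button:** I found it from the two camera views at about x 463, y −50 mm. I did not feel along the strip. I lowered the closed fingertips straight into the recess and met the button face about 3 mm below the strip.
- **Press:** I pressed in steps of 1 mm or less at 3–4 N until the door sprang up. The last step reached 9.8 N, more than the roughly 6 N needed, probably because the button had bottomed out. I then lifted straight off and moved the hand aside.
- **Last checks:** In the final pictures the door is visibly ajar. Its edge was found at image row 179.7–180.1, where a 30 mm rise predicts 178 and shut is about 185.5. The wrist force was about zero. In the one look after I let go, the loose items in view showed no sign of having moved.
- **Disagreement:** Just after I let go, the edge read row 174.9, and the two-view height came out at 158 mm instead of about 142 mm. I put that down to detector scatter, since the two sight lines missed each other by 8 mm and the later readings agreed with each other.

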